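# Make up two meal kits from the stock row

### The arm

A 6-joint arm with a two-finger parallel gripper is mounted at the origin on a cart in front of the work surface, level with it; the furniture and walls round the work are solid. World frame = base frame: x ahead of the robot, y to its left, z up, the work surface at z = 0. Lengths are in m, angles in degrees, forces in N, time in s.
With the tool pointing down it reaches from about 0.25 to 0.725 m from the base axis. Payload 9.7 kg.
Tool frame: the origin (TCP) lies between the finger pads; the fingertips stand 14 mm ahead of it and the grasp point (between the pads) lies 5 mm behind it (arm.tip_extent is the distance from the TCP to the fingertips, in m); z points along the fingers, y is the line along which they close (so a half turn about z gives the same grasp; the last joint's range is limited). The gripper opens to 85 mm and grips with 20 to 120 N. Pads are 22 mm wide; open, the fingers measure 114 mm over their backs; the gripper's body (76 mm by 85 mm) begins 54 mm behind the grasp point. The pads swing forward as they close: fully open they stand 13 mm farther back than shut.
Start: joints at [-68.87, 4.979, 10.078, 95.1, 0, 90], TCP at [0.198, -0.513, 0.216] pointing down, gripper open.
Joint ranges: [-179.16, 179.16], [-48.56, 103.87], [-65.8, 70.77], [-126.05, 130.52], [-82.76, 87.17], [-180, 180]. Speed limits (degrees/s): [127.2, 127.2, 147.25, 180, 180, 180].

### API

Orientations are given as a 3x3 rotation matrix whose columns are the frame's x, y, z axes.
In Python, from rig import arm gives the robot as it stands.
- The arm moves only by the tool arm_command, never from a script. Its argument "deltas" is a list of rows, each an object with "xyz": the shift along the world's x, y, z in m, a list of three; "twist": the turn about the world's z in degrees. A call has 1 to 20 rows; each row is the pose to reach, as a shift and turn from the pose commanded when the call began; what a row does not reach only later rows make up. A row lasts 1/8 s, in which the tool goes at most 62.5 mm and 10.7 degrees, less where a joint would pass 70% of its speed; a pose out of reach is approached as far as the arm can. A call with a gripper value outside its range is refused whole. "gripper" is the closure in counts, from 0 (fully open) to 255 (shut), set as the call begins (left out, the last holds). The fingers move at their own pace and stop on an object; the grip force is fixed at half the most. Time passes only in rows, so rows that repeat a pose let the fingers close. It gives the time, the measured TCP pose, the force, the opening and the grip force at its end, in the units of the state.
- arm.observe(): the state, without advancing time (a new reading comes with each control period).
- arm.camera(name): name is "scene" or "side" or "wrist"; returns (picture, depth): 384x512x3 uint8, blue, green, red; 384x512 float32, m along the optical axis (not along the pixel's ray), 0 where there is no reading.
- arm.get_calibration(name): a dict with "camera_matrix" (3x3 intrinsics, pixels), "R" (3x3) and "t" (3): a world point X has camera coordinates R X + t; the wrist camera has in their place "mount" (4x4, takes a point from camera to tool coordinates, whose origin is the TCP and whose axes are the flange's). Camera axes: x right, y down, z forward; pixel columns grow to the right and rows downward; lengths in m; the calibration is good to about 2 mm. A picture is of the moment at which its call begins: read the wrist's pose just before it. get_calibration takes no time and is no camera call.
- arm.job_done(): hands the job in; it is judged then, once.
Trained networks look in the newest picture that a camera, given by its name, has taken for a name from the list of things; names that differ only in an ending like _2 or _b are one class to them, and where a whole thing is asked for, a point or a joint stands for the part that bears it (a point fixed in the world has none). Each returns a list of dicts, best first, with "p" (0 to 1); they miss things now and then, are a little off and sometimes report something else, mostly with a low value. They report only what shows in the picture. A call takes as long as a camera call.
- arm.silhouettes(camera, name): "region" (384x512 bool, what is visible of it) and "bbox" ([centre column, centre row, width, height] in pixels, round what is visible of it).
The state is a dict: "clock": time; "qpos": joint angles; "qvel": joint speeds; "joint_torque": joint torques, N m; "ee_pos": TCP position; "orientation": TCP orientation; "wrist_force": force on the tool from outside, world axes, zero at the start; "wrist_torque": the same for the moment, N m; "gripper_width": finger opening in m; "grasp_force": force on a finger pad.
Only numpy, scipy, OpenCV 4.12 (cv2) and the standard library are available. Lean on these libraries where they do the work, as an engineer would, in place of code of your own. Each camera call takes 0.05 s, during which the arm holds its last target. There are 200 camera calls.

### The job

Make up two meal kits from the things in the row on the worktop. Soup kit, in the low dark tray: stand the small tin (the one taller than it is wide) in the left half and one of the two spice jars in the right half; sauce kit, in the wooden box: stand the squarish glass jar in the left compartment and the other spice jar in the right one (left and right as seen from the robot). Everything stands upright, flat on the tray's or box's floor and about the middle of its half, nothing is tipped over on the way, and the squat wide tin, the garlic and the peeler stay where they are.

Things in the scene. Friction and masses are not known exactly. Their poses are not given: they have to be found in the camera images.
- soup_tin: The small food tin, taller than it is wide: round, 57 mm across, 72 mm tall, about 0.2 kg. Origin: centre of its underside; z up along the tin. Its yaw does not matter.
- square_jar: A full glass jar of squarish plan with a white metal lid, 58 mm along its own x, 62 mm along its own y, 99 mm tall (lid 57 mm across, from 88 mm up), about 0.45 kg. Origin: centre of its underside; z up along the jar. At yaw 0 its x points away from the robot; it stands turned at most 0.4 rad from that.
- spice_a: One of the two spice jars: slim, round, with a red screw cap, 45 mm across (clear body 42 mm, cap 45 mm from 85 mm up), 106 mm tall, about 0.1 kg, closed. The two spice jars are alike and interchangeable. Origin: centre of its underside; z up along the jar. Its yaw does not matter.
- spice_b: The other of the two spice jars: slim, round, with a red screw cap, 45 mm across (clear body 42 mm, cap 45 mm from 85 mm up), 106 mm tall, about 0.1 kg, closed. The two spice jars are alike and interchangeable. Origin: centre of its underside; z up along the jar. Its yaw does not matter.
- baking_tray: Low dark rectangular tray, 191 mm long (its y) by 131 mm (its x), rim 22 mm high, fixed. Flat floor 154 (y) by 94 mm (x), 4 mm above the worktop. Origin: centre of its underside. Its x points away from the robot, its y to the robot's left, turned at most 0.15 rad. Middle of the left half's floor: (0, +38 mm), of the right half's: (0, -38 mm).
- wood_box: Open wooden box, 186 mm long (its y) by 102 mm (x), walls 40 mm high, 6 mm thick, a cross wall in the middle; fixed. Two compartments, each 84 (y) by 90 mm (x) inside, floor 6 mm above the worktop. Origin: centre of its underside. x points away from the robot, y to the robot's left, turned at most 0.15 rad. Middle of the left compartment: (0, +45 mm), right: (0, -45 mm).
- wide_tin: Bystander: the squat wide tin, wider than it is tall: round, 75 mm across, 58 mm tall. It stands in the same row as the stock and belongs to neither kit. Origin: centre of its underside.
- garlic: Bystander: a bulb of garlic, 50 mm across, 51 mm tall, on the worktop to the left of the tray and box. Origin: centre of its underside.
- water_bottle: Obstacle, fixed: a big clear water bottle with a pump, 275 mm across, 600 mm tall, too heavy to lift, standing to the right of the tray and box. From the right the arm must pass in front of it, not through it. A tiled wall stands upright at x = 0.75 behind the work. Origin: centre of its underside.
- peeler: Bystander: a peeler with a black handle, 170 x 25 x 18 mm, lying along the worktop's front edge to the right of the row. Origin: centre of its underside.

How it is judged:
By the outcome, as a careful person would: the job done as asked, in the order asked, and still so for the second after the job is handed in, with the robot touching nothing.
It also fails if it takes over 109 s, if anything falls off the work surface, if the arm or the gripper's body presses on something with over 40 N, if the wrist force passes 120 N, or if a joint passes its speed limit or range.

## Working session

There is one attempt and no reset: what is moved stays moved. The work goes in short steps, Python scripts to look and compute and a tool call to move; the robot and the scene stay as the last step left them, time stands still between calls to the robot, and variables do not carry over. Pictures are saved under pics/ and viewed, at most 14 in all, crops included, and the job is handed in when it is done.

Besides the shell and the picture viewer there is one more tool, called after "Call:" in YAML: its name, and indented under it one key for each argument. arm_command: Moves the arm, as the interface text tells. Its arguments: {"type":"object","properties":{"deltas":{"type":"array"},"gripper":{"type":"number"}},"required":["deltas"]}

```bash
ls; mkdir -p pics
cat > h.py <<'E'
import numpy as np, cv2
from rig import arm
def cloud(cam,D):
    c=arm.get_calibration(cam);K=np.array(c["camera_matrix"])
    v,u=np.mgrid[:384,:512]
    P=np.stack([(u-K[0,2])/K[0,0]*D,(v-K[1,2])/K[1,1]*D,D],-1)
    if cam=="wrist":
        s=arm.observe();M=np.array(c["mount"]);P=P@M[:3,:3].T+M[:3,3]
        return P@np.array(s["orientation"]).T+np.array(s["ee_pos"])
    return (P-np.array(c["t"]))@np.array(c["R"])
E
python3 - <<'E'
from h import *
s=arm.observe();print({k:np.round(v,3).tolist() for k,v in s.items()},arm.tip_extent)
ims=[]
for cam in("scene","side"):
    im,D=arm.camera(cam);ims.append(im);P=cloud(cam,D);np.save(cam+".npy",P)
    for n in["soup_tin","square_jar","spice_a","baking_tray","wood_box","wide_tin","garlic","water_bottle","peeler"]:
        for d in arm.silhouettes(cam,n)[:3]:
            if d["p"]<.3: continue
            m=d["region"]&(D>0);q=P[m]
            if len(q)<10: continue
            print(cam,n,round(d["p"],2),np.round(d["bbox"]),"lo",np.round(np.percentile(q,3,0),3),"hi",np.round(np.percentile(q,97,0),3))
cv2.imwrite("pics/a.png",ims[0]);cv2.imwrite("pics/b.png",ims[1])
E
```

```text
pics
{'clock': 0.0, 'qpos': [-68.871, 5.011, 10.036, 95.099, -0.001, 90.001], 'qvel': [0.15, -0.029, -0.052, -0.028, -0.037, -0.016], 'joint_torque': [-0.0, -52.039, 46.48, 0.016, 0.0, 0.0], 'ee_pos': [0.198, -0.513, 0.215], 'orientation': [[0.933, 0.36, -0.0], [0.36, -0.933, 0.001], [-0.0, -0.001, -1.0]], 'wrist_force': [-0.643, 0.02, 0.547], 'wrist_torque': [-0.019, -0.031, -0.051], 'grasp_force': 0.0, 'gripper_width': 0.086} 0.014
scene soup_tin 0.67 [242. 217.  20.  35.] lo [0.403 0.028 0.001] hi [0.452 0.077 0.069]
scene square_jar 0.85 [172. 179.  25.  38.] lo [ 0.397  0.343 -0.001] hi [0.508 0.496 0.097]
scene spice_a 0.97 [196. 185.  20.  36.] lo [0.414 0.251 0.004] hi [0.451 0.279 0.104]
scene spice_a 0.64 [216. 198.  20.  41.] lo [0.404 0.131 0.001] hi [0.439 0.169 0.104]
scene baking_tray 0.75 [234. 185.  63.  30.] lo [ 0.508  0.184 -0.004] hi [0.664 0.367 0.021]
scene baking_tray 0.32 [266. 237.  35.  31.] lo [ 0.384 -0.086  0.001] hi [ 0.449 -0.02   0.055]
scene wood_box 0.82 [291. 207.  74.  41.] lo [ 0.518 -0.059  0.001] hi [0.626 0.126 0.038]
scene wide_tin 0.82 [265.
[... 347 characters left out ...]
_jar 0.94 [206. 140.  23.  36.] lo [0.398 0.346 0.003] hi [0.449 0.402 0.104]
side spice_a 0.89 [218. 157.  16.  25.] lo [0.415 0.254 0.027] hi [0.455 0.289 0.111]
side spice_a 0.89 [224. 189.  15.  36.] lo [0.405 0.134 0.009] hi [0.443 0.172 0.111]
side baking_tray 0.73 [259. 158.  46.  44.] lo [ 0.504  0.191 -0.001] hi [0.627 0.369 0.027]
side wood_box 0.74 [278. 215.  31.  61.] lo [ 0.52  -0.049  0.004] hi [0.623 0.13  0.043]
side wide_tin 0.62 [243. 249.  31.  38.] lo [ 0.386 -0.083  0.007] hi [ 0.452 -0.013  0.061]
side garlic 0.5 [257. 115.  12.   8.] lo [0.602 0.455 0.015] hi [0.644 0.485 0.048]
side peeler 0.64 [263. 329.  18.  64.] lo [ 0.388 -0.346  0.001] hi [ 0.417 -0.197  0.019]
```

View pics/a.png

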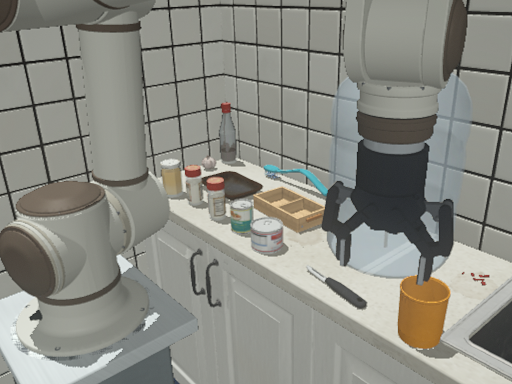

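View pics/b.png

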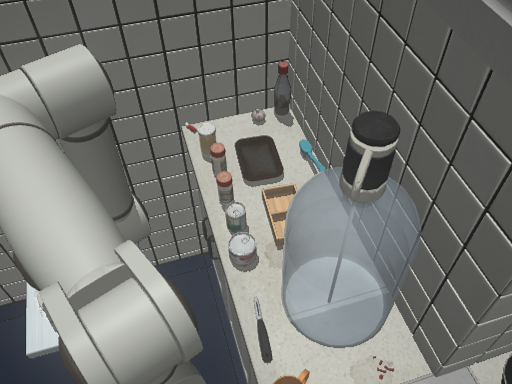

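The scene picture shows the row from left to right: square jar (172,179), spice jars (194,185) and (216,198), soup tin (242,217) and wide tin (266,237). The tray is at (234,186) and the box at (290,207). The side picture agrees, and shows the big bottle's base around (340,300). Next I'll go above the row for a close look with the wrist camera.

Call:
arm_command:
  deltas:
    - {"xyz": [0.01,0.04,0.02],"twist": 5}
    - {"xyz": [0.02,0.09,0.05],"twist": 12}
    - {"xyz": [0.035,0.14,0.08],"twist": 20}
    - {"xyz": [0.05,0.19,0.1],"twist": 28}
    - {"xyz": [0.065,0.24,0.12],"twist": 36}
    - {"xyz": [0.08,0.29,0.13],"twist": 44}
    - {"xyz": [0.095,0.34,0.13],"twist": 52}
    - {"xyz": [0.11,0.39,0.13],"twist": 58}
    - {"xyz": [0.125,0.44,0.13],"twist": 63}
    - {"xyz": [0.14,0.49,0.13],"twist": 67}
    - {"xyz": [0.155,0.54,0.13],"twist": 69}
    - {"xyz": [0.17,0.58,0.13],"twist": 69}
    - {"xyz": [0.18,0.61,0.13],"twist": 69}
    - {"xyz": [0.182,0.623,0.13],"twist": 69}
    - {"xyz": [0.182,0.623,0.13],"twist": 69}
  gripper: 0

```text
clock: 2.88
ee_pos: [0.3801, 0.1101, 0.3461]
orientation: [[-0.004, 1.0, -0.0], [1.0, 0.004, -0.0], [-0.0, -0.0, -1.0]]
wrist_force: [-1.3, 0.1, -0.1]
gripper_width: 0.0855
grasp_force: 0.0
```

```bash
cat > look.py <<'E'
from h import *
import sys
s=arm.observe();print(np.round(s["ee_pos"],4),np.round(s["orientation"],3).tolist(),s["clock"])
im,D=arm.camera("wrist");P=cloud("wrist",D);cv2.imwrite("pics/%s.png"%sys.argv[1],im);np.savez(sys.argv[1],P=P,im=im)
H={"soup_tin":.072,"square_jar":.099,"spice_a":.106,"wide_tin":.058,"baking_tray":.022,"wood_box":.04,"garlic":.05}
for n in (sys.argv[2:] or H):
    for d in arm.silhouettes("wrist",n)[:3]:
        if d["p"]<.3: continue
        q=P[d["region"]&(D>0)]
        q=q[abs(q[:,2]-H[n])<.007]
        if len(q)<10: print(n,d["p"],d["bbox"],"few");continue
        r=cv2.minAreaRect((q[:,:2]*1000).astype(np.float32))
        print(n,round(d["p"],2),np.round(d["bbox"]),"min",np.round(np.percentile(q,1,0),3),"max",np.round(np.percentile(q,99,0),3),"rect",np.round(r[0]+r[1]+(r[2],),1))
E
python3 look.py c
python3 - <<'E'
from h import *
c=arm.get_calibration("side");K=np.array(c["camera_matrix"]);R=np.array(c["R"]);t=np.array(c["t"])
o=-R.T@t
for p in [(284,290),(340,340),(394,290),(320,342)]:
    d=R.T@np.linalg.inv(K)@np.array([*p,1.]);print(p,np.round(o-d*o[2]/d[2],3))
print(arm.get_calibration("wrist")["mount"])
E
```

```text
[0.3801 0.1101 0.3461] [[-0.004, 1.0, -0.0], [1.0, 0.004, -0.0], [-0.0, -0.0, -1.0]] 2.875
soup_tin 0.67 [284. 189.  36.  42.] min [0.406 0.032 0.066] max [0.458 0.085 0.073] rect [431.9  58.3  54.8  55.8  29. ]
spice_a 0.7 [285. 131.  34.  32.] min [0.407 0.137 0.101] max [0.447 0.177 0.108] rect [4.269e+02 1.576e+02 4.270e+01 4.170e+01 3.000e-01]
spice_a 0.59 [294.  46.  44.  48.] min [0.417 0.255 0.101] max [0.458 0.295 0.108] rect [437.4 275.4  42.5  42.5  41.9]
wide_tin 0.65 [276. 244.  48.  46.] min [ 0.388 -0.082  0.052] max [ 0.457 -0.011  0.058] rect [421.7 -46.8  72.4  74.7   2.3]
baking_tray 0.91 [374.  59.  99. 113.] min [0.5   0.185 0.016] max [0.635 0.349 0.024] rect [566.9 270.5 170.6 131.9  85.6]
wood_box 0.86 [360. 194.  81. 105.] min [ 0.52  -0.055  0.033] max [0.631 0.134 0.041] rect [576.   38.8 197.4 102.8  85.4]
(284, 290) [ 0.495 -0.182  0.   ]
(340, 340) [ 0.581 -0.35   0.   ]
(394, 290) [ 0.77  -0.268  0.   ]
(320, 342) [ 0.533 -0.341  0.   ]
[[ 4.96861811e-04 -9.60813281e-01 -2.77195945e-01  7.08343232e-02]
 [ 9.99999686e-01  3.06455823e-04  7.30222912e-04 -6.98669045e-06]
 [-6.16659560e-04 -2.77196221e-01  9.60813132e-01 -1.57202206e-01]
 [ 0.00000000e+00  0.00000000e+00  0.00000000e+00  1.00000000e+00]]
```

View pics/c.png

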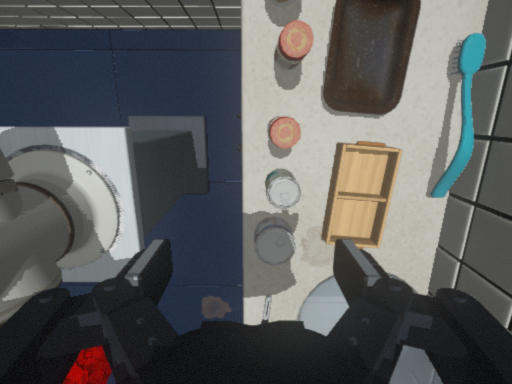

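The wrist view shows the soup tin (284,189), the spice jars (285,131) and (295,43), the wide tin (275,242), the box (360,194), the tray (372,55) and part of the bottle (350,300). I'll take the soup tin with the fingers closing along x.

Call:
arm_command:
  deltas:
    - {"xyz": [0.02,-0.02,-0.03]}
    - {"xyz": [0.04,-0.04,-0.07]}
    - {"xyz": [0.052,-0.052,-0.11]}
    - {"xyz": [0.052,-0.052,-0.15]}
    - {"xyz": [0.052,-0.052,-0.19]}
    - {"xyz": [0.052,-0.052,-0.22]}
    - {"xyz": [0.052,-0.052,-0.25]}
    - {"xyz": [0.052,-0.052,-0.275]}
    - {"xyz": [0.052,-0.052,-0.295]}
    - {"xyz": [0.052,-0.052,-0.308]}
    - {"xyz": [0.052,-0.052,-0.308]}
  gripper: 0

```text
$.deltas[0]: bad value
```

Call:
arm_command:
  deltas:
    - {"xyz": [0,0,0]}
    - {"xyz": [0,0,0]}
    - {"xyz": [0,0,0]}
    - {"xyz": [0,0,0]}
    - {"xyz": [0,0,0]}
    - {"xyz": [0,0,0]}
    - {"xyz": [0,0,0]}
    - {"xyz": [0,0,0]}
  gripper: 255

```text
$.deltas[0]: bad value
```

Call:
arm_command:
  deltas:
    - {"xyz": [0.02,-0.02,-0.03],"twist": 0}
    - {"xyz": [0.04,-0.04,-0.07],"twist": 0}
    - {"xyz": [0.052,-0.052,-0.11],"twist": 0}
    - {"xyz": [0.052,-0.052,-0.15],"twist": 0}
    - {"xyz": [0.052,-0.052,-0.19],"twist": 0}
    - {"xyz": [0.052,-0.052,-0.22],"twist": 0}
    - {"xyz": [0.052,-0.052,-0.25],"twist": 0}
    - {"xyz": [0.052,-0.052,-0.275],"twist": 0}
    - {"xyz": [0.052,-0.052,-0.295],"twist": 0}
    - {"xyz": [0.052,-0.052,-0.308],"twist": 0}
    - {"xyz": [0.052,-0.052,-0.308],"twist": 0}
  gripper: 0

```text
clock: 4.65
ee_pos: [0.4318, 0.0578, 0.0376]
orientation: [[-0.002, 1.0, -0.001], [1.0, 0.002, -0.0], [-0.0, -0.001, -1.0]]
wrist_force: [-0.1, -0.4, -0.6]
gripper_width: 0.0853
grasp_force: 0.0
```

Run:
```python
from h import *
P=np.load("c.npz")["P"]
for nm,(x0,x1,y0,y1,z0,z1) in {"tray":(.48,.68,.12,.5,.012,.03),"box":(.49,.67,-.09,.17,.03,.046)}.items():
    q=P.reshape(-1,3);q=q[(q[:,0]>x0)&(q[:,0]<x1)&(q[:,1]>y0)&(q[:,1]<y1)&(q[:,2]>z0)&(q[:,2]<z1)]
    print(nm,len(q))
    for ys in np.arange(y0,y1,.015):
        r=q[abs(q[:,1]-ys)<.006]
        if len(r)>3: print(round(ys,3),np.round([r[:,0].min(),r[:,0].max()],3))
q=P.reshape(-1,3);q=q[(q[:,0]>.45)&(q[:,0]<.75)&(q[:,1]<-.06)&(q[:,1]>-.3)&(q[:,2]>.05)]
print(len(q),q[:,1].max() if len(q) else 0)
```

```text
tray 2911
0.12 [0.531 0.628]
0.135 [0.532 0.621]
0.18 [0.567 0.606]
0.195 [0.505 0.622]
0.21 [0.498 0.628]
0.225 [0.497 0.629]
0.24 [0.499 0.63 ]
0.255 [0.5   0.632]
0.27 [0.501 0.632]
0.285 [0.502 0.634]
0.3 [0.503 0.635]
0.315 [0.504 0.636]
0.33 [0.506 0.637]
0.345 [0.507 0.637]
box 1685
-0.06 [0.582 0.618]
-0.045 [0.518 0.62 ]
-0.03 [0.519 0.622]
-0.015 [0.52  0.622]
0.0 [0.521 0.624]
0.015 [0.523 0.624]
0.03 [0.524 0.626]
0.045 [0.525 0.627]
0.06 [0.526 0.629]
0.075 [0.527 0.63 ]
0.09 [0.529 0.631]
0.105 [0.53  0.632]
0.12 [0.531 0.634]
0.135 [0.532 0.608]
3355 -0.060449713879686465
```

Call:
arm_command:
  deltas:
    - {"xyz": [0,0,0],"twist": 0}
    - {"xyz": [0,0,0],"twist": 0}
    - {"xyz": [0,0,0],"twist": 0}
    - {"xyz": [0,0,0],"twist": 0}
    - {"xyz": [0,0,0],"twist": 0}
    - {"xyz": [0,0,0],"twist": 0}
    - {"xyz": [0,0,0],"twist": 0}
    - {"xyz": [0,0,0],"twist": 0}
  gripper: 255

```text
clock: 5.65
ee_pos: [0.4329, 0.0581, 0.0396]
orientation: [[-0.002, 1.0, 0.002], [1.0, 0.002, 0.0], [0.0, 0.002, -1.0]]
wrist_force: [-1.7, 0.1, 7.5]
gripper_width: 0.0551
grasp_force: 62.7
```

Call:
arm_command:
  deltas:
    - {"xyz": [0,0,0.01],"twist": 0}
    - {"xyz": [0,0,0.03],"twist": 0}
    - {"xyz": [0,0,0.06],"twist": 0}
    - {"xyz": [0,0,0.095],"twist": 0}
    - {"xyz": [0.005,0.01,0.125],"twist": 0}
    - {"xyz": [0.015,0.03,0.145],"twist": 0}
    - {"xyz": [0.03,0.055,0.16],"twist": 0}
    - {"xyz": [0.05,0.09,0.165],"twist": 0}
    - {"xyz": [0.07,0.125,0.165],"twist": 0}
    - {"xyz": [0.09,0.16,0.165],"twist": 0}
    - {"xyz": [0.108,0.195,0.165],"twist": 0}
    - {"xyz": [0.123,0.225,0.165],"twist": 0}
    - {"xyz": [0.133,0.245,0.165],"twist": 0}
    - {"xyz": [0.138,0.254,0.165],"twist": 0}
    - {"xyz": [0.138,0.256,0.165],"twist": 0}
    - {"xyz": [0.138,0.256,0.165],"twist": 0}

```text
clock: 7.65
ee_pos: [0.5701, 0.3134, 0.2035]
orientation: [[-0.002, 1.0, 0.0], [1.0, 0.002, -0.0], [-0.0, 0.0, -1.0]]
wrist_force: [-1.5, 0.6, -2.9]
gripper_width: 0.0551
grasp_force: 64.1
```

```bash
python3 look.py d baking_tray wood_box square_jar spice_a garlic
python3 - <<'E'
from h import *
P=np.load("d.npz")["P"]
q=P.reshape(-1,3);q=q[(q[:,0]>.47)&(q[:,0]<.68)&(q[:,1]>.15)&(q[:,1]<.42)]
f=q[(abs(q[:,2]-.004)<.003)]; r=q[(q[:,2]>.012)&(q[:,2]<.028)]
for a in np.arange(.52,.63,.02):
    s=r[abs(r[:,0]-a)<.005]; print("x",round(a,2),np.round([s[:,1].min(),s[:,1].max()],3))
for a in np.arange(.2,.37,.02):
    s=r[abs(r[:,1]-a)<.005]; print("y",round(a,2),np.round([s[:,0].min(),s[:,0].max()],3))
E
```

```text
[0.5701 0.3134 0.2035] [[-0.002, 1.0, 0.0], [1.0, 0.002, -0.0], [-0.0, 0.0, -1.0]] 7.65
baking_tray 0.9 [254. 175. 109. 113.] min [0.501 0.243 0.016] max [0.635 0.377 0.024] rect [569.  303.4 147.  131.1  85.7]
wood_box 0.56 [261. 308.  77.  33.] min [0.532 0.107 0.033] max [0.633 0.135 0.041] rect [582.3 119.3  32.7 102.7  88.8]
square_jar 0.8 [115. 124.  96.  60.] min [0.401 0.351 0.093] max [0.454 0.403 0.1  ] rect [426.5 376.8  55.9  55.8  88.9]
spice_a 0.79 [135. 214.  75.  63.] min [0.418 0.257 0.1  ] max [0.459 0.299 0.107] rect [438.  277.5  43.3  43.2   1.7]
spice_a 0.75 [145. 299.  32.  78.] min [0.431 0.137 0.104] max [0.448 0.152 0.107] rect [438.8 145.4  24.2   8.6  44.4]
garlic 0.74 [302.  25.  41.  50.] min [0.616 0.47  0.043] max [0.63  0.481 0.051] rect [623.  474.7  15.5   9.   39.8]
x 0.52 [0.263 0.375]
x 0.54 [0.363 0.379]
x 0.56 [0.362 0.378]
x 0.58 [0.361 0.376]
x 0.6 [0.358 0.374]
x 0.62 [0.262 0.372]Traceback (most recent call last):
  File "<stdin>", line 8, in <module>
    return umr_minimum(a, axis, None, out, keepdims, initial, where)
ValueError: zero-size array to reduction operation minimum which has no identity
```

View pics/d.png

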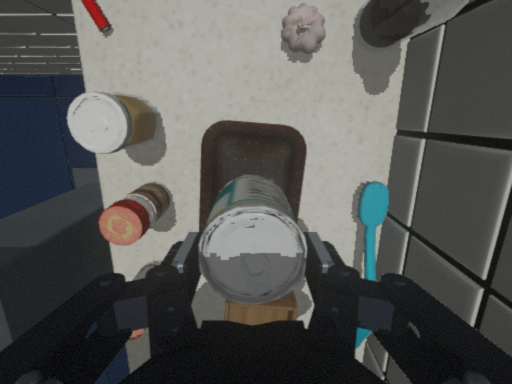

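The tin is held upright above the tray's left half, with the tray's outline from (202,122) to (305,310). The garlic, square jar and spice jars are undisturbed.

Call:
arm_command:
  deltas:
    - {"xyz": [0.001,0.004,-0.01],"twist": 0}
    - {"xyz": [0.001,0.004,-0.03],"twist": 0}
    - {"xyz": [0.001,0.004,-0.06],"twist": 0}
    - {"xyz": [0.001,0.004,-0.09],"twist": 0}
    - {"xyz": [0.001,0.004,-0.115],"twist": 0}
    - {"xyz": [0.001,0.004,-0.135],"twist": 0}
    - {"xyz": [0.001,0.004,-0.148],"twist": 0}
    - {"xyz": [0.001,0.004,-0.154],"twist": 0}
    - {"xyz": [0.001,0.004,-0.157],"twist": 0}
    - {"xyz": [0.001,0.004,-0.157],"twist": 0}
    - {"xyz": [0.001,0.004,-0.157],"twist": 0}

```text
clock: 9.32
ee_pos: [0.5716, 0.3181, 0.0469]
orientation: [[-0.002, 1.0, 0.001], [1.0, 0.002, 0.0], [0.0, 0.001, -1.0]]
wrist_force: [-0.1, 0.9, -1.3]
gripper_width: 0.055
grasp_force: 64.1
```

Call:
arm_command:
  deltas:
    - {"xyz": [0,0,-0.0015],"twist": 0}
    - {"xyz": [0,0,-0.003],"twist": 0}
    - {"xyz": [0,0,-0.003],"twist": 0}

```text
clock: 9.7
ee_pos: [0.5714, 0.3181, 0.0438]
orientation: [[-0.002, 1.0, 0.001], [1.0, 0.002, 0.0], [0.0, 0.001, -1.0]]
wrist_force: [-1.4, -0.3, 2.3]
gripper_width: 0.0549
grasp_force: 64.4
```

Call:
arm_command:
  deltas:
    - {"xyz": [0,0,0],"twist": 0}
    - {"xyz": [0,0,0],"twist": 0}
    - {"xyz": [0,0,0],"twist": 0}
    - {"xyz": [0,0,0],"twist": 0}
    - {"xyz": [0,0,0.01],"twist": 0}
    - {"xyz": [0,0,0.03],"twist": 0}
    - {"xyz": [0,0,0.06],"twist": 0}
    - {"xyz": [0,0,0.1],"twist": 0}
    - {"xyz": [-0.01,-0.005,0.14],"twist": 0}
    - {"xyz": [-0.04,-0.015,0.16],"twist": 0}
    - {"xyz": [-0.08,-0.025,0.165],"twist": 0}
    - {"xyz": [-0.115,-0.035,0.165],"twist": 0}
    - {"xyz": [-0.133,-0.04,0.165],"twist": 0}
    - {"xyz": [-0.133,-0.041,0.165],"twist": 0}
  gripper: 0

```text
clock: 11.45
ee_pos: [0.4378, 0.277, 0.2105]
orientation: [[-0.003, 1.0, 0.003], [1.0, 0.003, 0.002], [0.002, 0.003, -1.0]]
wrist_force: [0.4, -0.0, 0.5]
gripper_width: 0.0853
grasp_force: 0.0
```

```bash
python3 look.py e soup_tin spice_a baking_tray square_jar
```

```text
[0.4378 0.277  0.2105] [[-0.003, 1.0, 0.003], [1.0, 0.003, 0.002], [0.002, 0.003, -1.0]] 11.45
soup_tin 0.95 [370. 143.  76.  52.] min [0.544 0.293 0.066] max [0.598 0.345 0.076] rect [5.710e+02 3.192e+02 5.640e+01 5.380e+01 2.000e-01]
spice_a 0.85 [243. 274.  43.  77.] min [0.408 0.138 0.1  ] max [0.448 0.18  0.107] rect [428.2 158.5  43.6  43.4  59.2]
spice_a 0.71 [252. 183.  45.  56.] min [0.418 0.257 0.101] max [0.458 0.298 0.107] rect [438.7 277.4  43.6  41.9  89.1]
baking_tray 0.9 [358. 164. 120. 151.] min [0.501 0.187 0.015] max [0.635 0.377 0.023] rect [568.3 281.4 191.1 132.   85.6]
square_jar 0.59 [239.  86.  61.  66.] min [0.401 0.35  0.095] max [0.453 0.403 0.1  ] rect [4.265e+02 3.769e+02 5.540e+01 5.500e+01 3.000e-01]
```

View pics/e.png

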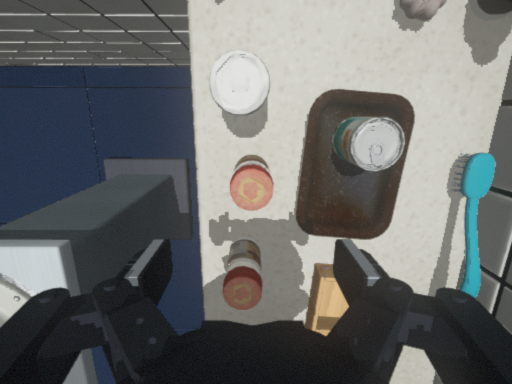

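The tin stands in the middle of the tray's left half (370,143). The first spice jar is right below at (252,187).

Call:
arm_command:
  deltas:
    - {"xyz": [0,0,-0.02],"twist": 0}
    - {"xyz": [0,0,-0.06],"twist": 0}
    - {"xyz": [0,0,-0.1],"twist": 0}
    - {"xyz": [0,0,-0.13],"twist": 0}
    - {"xyz": [0,0,-0.148],"twist": 0}
    - {"xyz": [0,0,-0.153],"twist": 0}
    - {"xyz": [0,0,-0.153],"twist": 0}

```text
clock: 12.58
ee_pos: [0.4387, 0.2772, 0.0558]
orientation: [[-0.002, 1.0, 0.001], [1.0, 0.002, 0.0], [0.0, 0.001, -1.0]]
wrist_force: [0.1, 0.6, 0.1]
gripper_width: 0.0853
grasp_force: 0.0
```

Call:
arm_command:
  deltas:
    - {"xyz": [0,0,0],"twist": 0}
    - {"xyz": [0,0,0],"twist": 0}
    - {"xyz": [0,0,0],"twist": 0}
    - {"xyz": [0,0,0],"twist": 0}
    - {"xyz": [0,0,0],"twist": 0}
    - {"xyz": [0,0,0],"twist": 0}
    - {"xyz": [0,0,0],"twist": 0}
    - {"xyz": [0,0,0],"twist": 0}
  gripper: 255

```text
clock: 13.58
ee_pos: [0.4385, 0.2773, 0.0561]
orientation: [[-0.002, 1.0, 0.001], [1.0, 0.002, 0.001], [0.001, 0.001, -1.0]]
wrist_force: [-2.3, -0.6, 6.1]
gripper_width: 0.0431
grasp_force: 60.4
```

Call:
arm_command:
  deltas:
    - {"xyz": [0,0,0.01],"twist": 0}
    - {"xyz": [0,0,0.03],"twist": 0}
    - {"xyz": [0,0,0.055],"twist": 0}
    - {"xyz": [0.01,-0.002,0.075],"twist": 0}
    - {"xyz": [0.03,-0.008,0.085],"twist": 0}
    - {"xyz": [0.055,-0.015,0.09],"twist": 0}
    - {"xyz": [0.08,-0.022,0.09],"twist": 0}
    - {"xyz": [0.105,-0.028,0.085],"twist": 0}
    - {"xyz": [0.12,-0.032,0.075],"twist": 0}
    - {"xyz": [0.127,-0.034,0.06],"twist": 0}
    - {"xyz": [0.127,-0.034,0.04],"twist": 0}
    - {"xyz": [0.127,-0.034,0.022],"twist": 0}
    - {"xyz": [0.127,-0.034,0.011],"twist": 0}
    - {"xyz": [0.127,-0.034,0.007],"twist": 0}
    - {"xyz": [0.127,-0.034,0.005],"twist": 0}
    - {"xyz": [0.127,-0.034,0.004],"twist": 0}
    - {"xyz": [0.127,-0.034,0.004],"twist": 0}

```text
clock: 15.7
ee_pos: [0.5654, 0.2432, 0.0602]
orientation: [[-0.002, 1.0, 0.001], [1.0, 0.002, 0.001], [0.001, 0.001, -1.0]]
wrist_force: [-2.8, -0.4, 4.6]
gripper_width: 0.0434
grasp_force: 61.5
```

Call:
arm_command:
  deltas:
    - {"xyz": [0,0,0],"twist": 0}
    - {"xyz": [0,0,0],"twist": 0}
    - {"xyz": [0,0,0],"twist": 0}
    - {"xyz": [0,0,0],"twist": 0}
    - {"xyz": [0,0,0.01],"twist": 0}
    - {"xyz": [0,0,0.03],"twist": 0}
    - {"xyz": [0,0,0.06],"twist": 0}
    - {"xyz": [0,0,0.1],"twist": 0}
    - {"xyz": [-0.01,0.005,0.14],"twist": 0}
    - {"xyz": [-0.04,0.02,0.16],"twist": 0}
    - {"xyz": [-0.08,0.04,0.17],"twist": 0}
    - {"xyz": [-0.115,0.055,0.17],"twist": 0}
    - {"xyz": [-0.135,0.06,0.17],"twist": 0}
    - {"xyz": [-0.139,0.06,0.17],"twist": 0}
    - {"xyz": [-0.139,0.06,0.17],"twist": 0}
  gripper: 0

```text
clock: 17.58
ee_pos: [0.4267, 0.3027, 0.2293]
orientation: [[-0.002, 1.0, 0.0], [1.0, 0.002, -0.0], [-0.0, 0.0, -1.0]]
wrist_force: [-0.7, -0.3, 0.5]
gripper_width: 0.0853
grasp_force: 0.0
```

```bash
python3 look.py f soup_tin spice_a square_jar baking_tray
python3 - <<'E'
from h import *
z=np.load("f.npz");P=z["P"];im=z["im"]
q=P.reshape(-1,3);q=q[(abs(q[:,0]-.427)<.05)&(abs(q[:,1]-.377)<.05)]
for a,b in((.01,.03),(.03,.05),(.05,.07),(.07,.085),(.085,.092),(.092,.103)):
    s=q[(q[:,2]>a)&(q[:,2]<b)]
    if len(s)>5: r=cv2.minAreaRect((s[:,:2]*1000).astype(np.float32));print(a,b,len(s),np.round(r[0]+r[1]+(r[2],),1))
m=(abs(P[...,0]-.427)<.06)&(abs(P[...,1]-.377)<.06)&(P[...,2]>.005)
v,u=np.nonzero(m);v0,u0=max(v.min()-15,0),max(u.min()-15,0)
c=im[v0:v.max()+15,u0:u.max()+15];print(v0,u0,c.shape)
c=cv2.resize(c,None,fx=4,fy=4,interpolation=cv2.INTER_CUBIC)[:600,:780]
cv2.imwrite("pics/f2.png",c)
E
```

```text
[0.4267 0.3027 0.2293] [[-0.002, 1.0, 0.0], [1.0, 0.002, -0.0], [-0.0, 0.0, -1.0]] 17.575
soup_tin 0.69 [368. 162.  68.  51.] min [0.543 0.293 0.066] max [0.597 0.346 0.076] rect [570.6 319.2  55.5  56.6  83.5]
spice_a 0.57 [363. 225.  67.  62.] min [0.543 0.224 0.1  ] max [0.585 0.265 0.111] rect [564.1 244.8  40.9  43.8  60.7]
spice_a 0.57 [253. 280.  38.  76.] min [0.407 0.138 0.1  ] max [0.448 0.179 0.107] rect [427.7 157.8  43.7  42.8  88.6]
square_jar 0.82 [253. 114.  57.  56.] min [0.4   0.351 0.095] max [0.452 0.403 0.1  ] rect [426.4 377.   55.8  55.5  44.9]
baking_tray 0.88 [359. 178. 112. 134.] min [0.5   0.192 0.016] max [0.634 0.377 0.023] rect [567.5 281.3 191.  131.2  85.6]
0.092 0.103 2518 [426.3 376.5  55.6  56.4  89.4]
0 0 (384, 512, 3)
```

View pics/f.png

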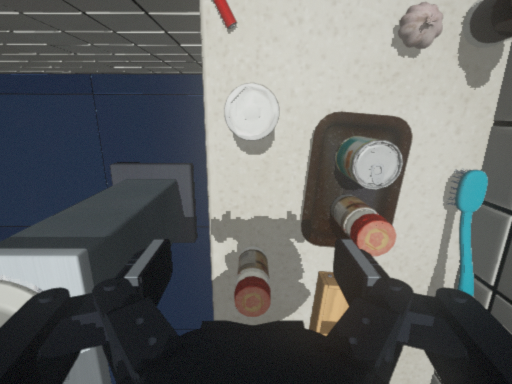

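View pics/f2.png

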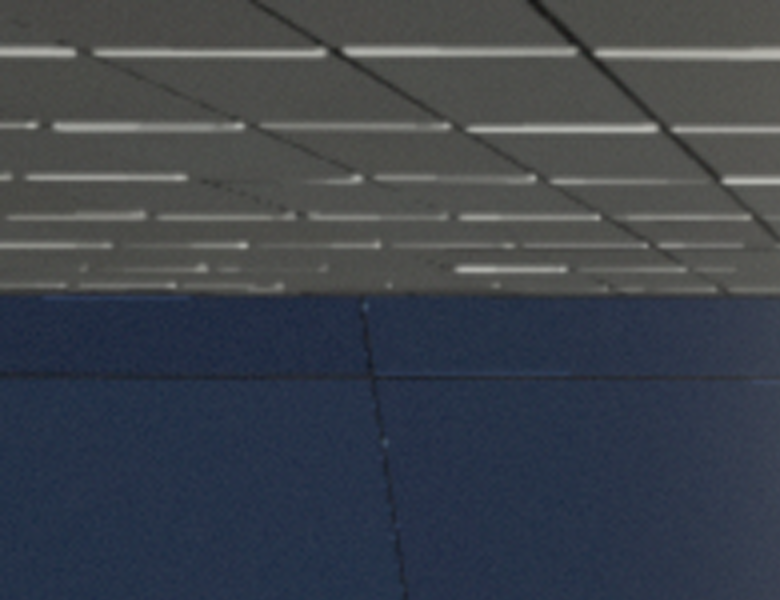

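The spice jar stands in the tray's right half (363,225) and the lid of the square jar is at (252,111). The second crop missed the jar. The lid hides the jar's body from here, so I'll get its yaw from the earlier oblique view d.

Run:
```python
from h import *
for n in("d.npz","e.npz","side.npy","scene.npy"):
    a=np.load(n);P=(a["P"] if n[-1]=="z" else a).reshape(-1,3)
    q=P[(abs(P[:,0]-.427)<.05)&(abs(P[:,1]-.377)<.05)&(P[:,2]>.02)&(P[:,2]<.08)]
    print(n,len(q))
    if len(q)<8: continue
    r=cv2.minAreaRect((q[:,:2]*1000).astype(np.float32));print(np.round(r[0]+r[1]+(r[2],),1))
    for y in np.arange(.34,.416,.006):
        s=q[abs(q[:,1]-y)<.003]
        if len(s): print(round(y,3),len(s),np.round(np.percentile(s[:,0],[5,50,95]),4))
z=np.load("d.npz");cv2.imwrite("pics/d2.png",cv2.resize(z["im"][80:170,50:180],None,fx=6,fy=6,interpolation=cv2.INTER_CUBIC))
```

```text
d.npz 1149
[439.5 375.1  61.6  29.   81.9]
0.346 8 [0.4211 0.4247 0.4279]
0.352 39 [0.4309 0.4399 0.4452]
0.358 122 [0.4443 0.4491 0.4502]
0.364 120 [0.4494 0.4506 0.4514]
0.37 121 [0.4509 0.4519 0.4526]
0.376 122 [0.4521 0.4531 0.4539]
0.382 132 [0.4521 0.454  0.4548]
0.388 139 [0.4496 0.4534 0.455 ]
0.394 131 [0.444  0.4472 0.4504]
0.4 123 [0.4369 0.4403 0.4435]
0.406 92 [0.432  0.4341 0.4368]
e.npz 26
[434.8 352.5  32.8   3.1  19.3]
0.346 16 [0.4196 0.423  0.4269]
0.352 1 [0.446 0.446 0.446]
0.358 9 [0.4472 0.4487 0.4498]
side.npy 189
[426.7 360.4  58.4  28.8  11.9]
0.346 30 [0.4157 0.4205 0.4307]
0.352 76 [0.4098 0.4201 0.4416]
0.358 44 [0.4022 0.4081 0.4467]
0.364 31 [0.3962 0.4003 0.4281]
0.37 6 [0.396  0.3976 0.4378]
0.376 1 [0.4521 0.4521 0.4521]
0.382 1 [0.4524 0.4524 0.4524]
scene.npy 403
[414.9 362.   35.1  60.8  51.1]
0.34 8 [0.4126 0.4159 0.4222]
0.346 87 [0.4127 0.4218 0.4333]
0.352 131 [0.4054 0.4238 0.444 ]
0.358 79 [0.3978 0.4047 0.4474]
0.364 43 [0.3955 0.3994 0.4066]
0.37 14 [0.3959 0.3975 0.4029]
0.376 9 [0.398  0.3989 0.4009]
0.382 18 [0.3986 0.4002 0.401 ]
0.388 9 [0.3995 0.4006 0.4015]
0.394 5 [0.4011 0.4016 0.4026]
```

View pics/d2.png

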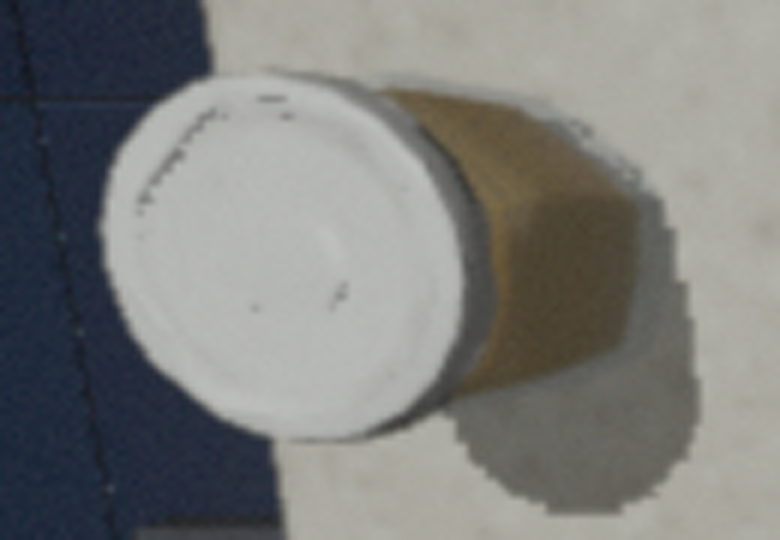

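The crop shows a six-sided body. The fitted face normals are at about -10.5°, 48° and -70°, which gives a yaw of about -10.5°. I'll grip across its own x with that turn.

Call:
arm_command:
  deltas:
    - {"xyz": [0,0.02,0],"twist": -4}
    - {"xyz": [0,0.05,-0.01],"twist": -8}
    - {"xyz": [0,0.07,-0.03],"twist": -10.5}
    - {"xyz": [0,0.074,-0.06],"twist": -10.5}
    - {"xyz": [0,0.074,-0.09],"twist": -10.5}
    - {"xyz": [0,0.074,-0.12],"twist": -10.5}
    - {"xyz": [0,0.074,-0.145],"twist": -10.5}
    - {"xyz": [0,0.074,-0.162],"twist": -10.5}
    - {"xyz": [0,0.074,-0.17],"twist": -10.5}
    - {"xyz": [0,0.074,-0.17],"twist": -10.5}

```text
clock: 19.08
ee_pos: [0.4263, 0.3769, 0.0592]
orientation: [[0.18, 0.984, -0.0], [0.984, -0.18, -0.0], [-0.0, -0.0, -1.0]]
wrist_force: [0.7, 0.2, -0.6]
gripper_width: 0.0849
grasp_force: 0.0
```

Call:
arm_command:
  deltas:
    - {"xyz": [0,0,0],"twist": 0}
    - {"xyz": [0,0,0],"twist": 0}
    - {"xyz": [0,0,0],"twist": 0}
    - {"xyz": [0,0,0],"twist": 0}
    - {"xyz": [0,0,0],"twist": 0}
    - {"xyz": [0,0,0],"twist": 0}
    - {"xyz": [0,0,0],"twist": 0}
    - {"xyz": [0,0,0],"twist": 0}
  gripper: 255

```text
clock: 20.08
ee_pos: [0.4266, 0.3775, 0.0606]
orientation: [[0.18, 0.984, 0.001], [0.984, -0.18, 0.001], [0.002, 0.001, -1.0]]
wrist_force: [-0.8, 0.1, 5.5]
gripper_width: 0.0553
grasp_force: 62.9
```

Call:
arm_command:
  deltas:
    - {"xyz": [0,0,0.01],"twist": 0}
    - {"xyz": [0,0,0.03],"twist": 0}
    - {"xyz": [0,0,0.06],"twist": 0}
    - {"xyz": [0,0,0.095],"twist": 0}
    - {"xyz": [0.0,-0.01,0.125],"twist": 0}
    - {"xyz": [0.005,-0.03,0.145],"twist": 1}
    - {"xyz": [0.018,-0.06,0.155],"twist": 2}
    - {"xyz": [0.038,-0.095,0.16],"twist": 3}
    - {"xyz": [0.06,-0.13,0.16],"twist": 4}
    - {"xyz": [0.08,-0.165,0.16],"twist": 5}
    - {"xyz": [0.1,-0.2,0.16],"twist": 6}
    - {"xyz": [0.12,-0.235,0.16],"twist": 6}
    - {"xyz": [0.135,-0.262,0.16],"twist": 6}
    - {"xyz": [0.147,-0.282,0.16],"twist": 6}
    - {"xyz": [0.152,-0.291,0.16],"twist": 6}
    - {"xyz": [0.153,-0.294,0.16],"twist": 6}
    - {"xyz": [0.153,-0.294,0.16],"twist": 6}

```text
clock: 22.2
ee_pos: [0.579, 0.0835, 0.2192]
orientation: [[0.076, 0.997, -0.0], [0.997, -0.076, 0.0], [0.0, -0.0, -1.0]]
wrist_force: [-0.1, -0.0, -5.1]
gripper_width: 0.0553
grasp_force: 65.0
```

```bash
python3 look.py g wood_box soup_tin spice_a
python3 - <<'E'
from h import *
P=np.load("g.npz")["P"];P2=np.load("e.npz")["P"];P3=np.load("c.npz")["P"]
for n,P in(("c",P3),("e",P2),("g",P)):
    q=P.reshape(-1,3);q=q[(q[:,0]>.5)&(q[:,0]<.65)&(q[:,1]>-.08)&(q[:,1]<.16)&(q[:,2]>.034)&(q[:,2]<.044)]
    for a in (.55,.56,.57,.58,.59,.6,.61): 
        s=np.sort(q[abs(q[:,0]-a)<.003][:,1])
        if len(s): g=np.split(s,np.nonzero(np.diff(s)>.008)[0]+1);print(n,a,[(round(float(k[0]),3),round(float(k[-1]),3)) for k in g])
E
```

```text
[0.579  0.0835 0.2192] [[0.076, 0.997, -0.0], [0.997, -0.076, 0.0], [0.0, -0.0, -1.0]] 22.2
wood_box 0.86 [254. 165.  84.  73.] min [0.528 0.052 0.033] max [0.633 0.136 0.041] rect [580.5  94.4  86.2 101.9  85.3]
spice_a 0.94 [110. 124.  82.  48.] min [0.407 0.137 0.1  ] max [0.449 0.178 0.107] rect [427.6 157.4  44.4  43.3  35.2]
spice_a 0.57 [223.  30.  55.  60.] min [0.544 0.221 0.1  ] max [0.585 0.25  0.112] rect [564.1 235.2  29.9  43.4  85.6]
spice_a 0.36 [144.8, 261.8, 58.9, 45.0] few
c 0.55 [(0.039, 0.043), (0.128, 0.133)]
c 0.56 [(0.037, 0.043), (0.128, 0.133)]
c 0.57 [(-0.05, -0.05), (0.037, 0.041), (0.126, 0.136)]
c 0.58 [(-0.054, -0.049), (0.037, 0.041), (0.127, 0.131)]
c 0.59 [(-0.056, -0.05), (0.035, 0.039), (0.125, 0.13)]
c 0.6 [(-0.056, -0.051), (0.035, 0.039), (0.125, 0.13)]
c 0.61 [(-0.056, -0.051), (0.033, 0.039), (0.123, 0.129)]
e 0.55 [(0.04, 0.044), (0.129, 0.135)]
g 0.55 [(0.129, 0.134)]
g 0.56 [(0.128, 0.134)]
g 0.57 [(0.128, 0.133)]
g 0.58 [(0.127, 0.132)]
g 0.59 [(0.126, 0.131)]
g 0.6 [(0.125, 0.131)]
g 0.61 [(0.125, 0.13)]
```

View pics/g.png

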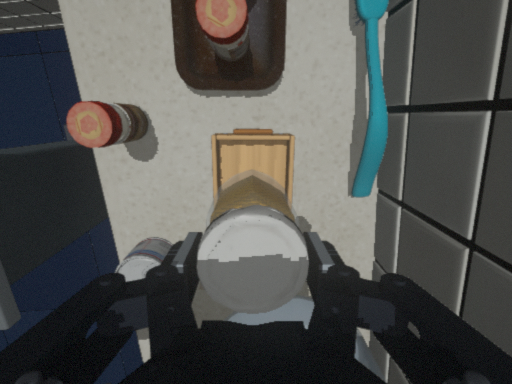

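The jar is held upright over the left compartment, seen at (254,170). Now to lower it.

Call:
arm_command:
  deltas:
    - {"xyz": [0.001,0.001,-0.01],"twist": 0}
    - {"xyz": [0.001,0.001,-0.03],"twist": 0}
    - {"xyz": [0.001,0.001,-0.055],"twist": 0}
    - {"xyz": [0.001,0.001,-0.08],"twist": 0}
    - {"xyz": [0.001,0.001,-0.105],"twist": 0}
    - {"xyz": [0.001,0.001,-0.125],"twist": 0}
    - {"xyz": [0.001,0.001,-0.138],"twist": 0}
    - {"xyz": [0.001,0.001,-0.146],"twist": 0}
    - {"xyz": [0.001,0.001,-0.15],"twist": 0}
    - {"xyz": [0.001,0.001,-0.152],"twist": 0}
    - {"xyz": [0.001,0.001,-0.152],"twist": 0}

```text
clock: 23.78
ee_pos: [0.5805, 0.084, 0.0676]
orientation: [[0.076, 0.997, 0.001], [0.997, -0.076, 0.0], [0.0, 0.001, -1.0]]
wrist_force: [0.6, -0.3, -5.9]
gripper_width: 0.0548
grasp_force: 65.0
```

Call:
arm_command:
  deltas:
    - {"xyz": [0,0,-0.001],"twist": 0}
    - {"xyz": [0,0,-0.002],"twist": 0}
    - {"xyz": [0,0,-0.002],"twist": 0}

```text
clock: 24.15
ee_pos: [0.5806, 0.0841, 0.0667]
orientation: [[0.076, 0.997, 0.002], [0.997, -0.076, 0.0], [0.0, 0.002, -1.0]]
wrist_force: [-3.1, -0.4, 4.6]
gripper_width: 0.0551
grasp_force: 65.8
```

Call:
arm_command:
  deltas:
    - {"xyz": [0,0,0],"twist": 0}
    - {"xyz": [0,0,0],"twist": 0}
    - {"xyz": [0,0,0],"twist": 0}
    - {"xyz": [0,0,0],"twist": 0}
    - {"xyz": [0,0,0.01],"twist": 0}
    - {"xyz": [0,0,0.03],"twist": 0}
    - {"xyz": [0,0,0.06],"twist": 0}
    - {"xyz": [0,0,0.1],"twist": 0}
    - {"xyz": [-0.01,0.005,0.135],"twist": 1}
    - {"xyz": [-0.04,0.02,0.15],"twist": 2}
    - {"xyz": [-0.085,0.04,0.15],"twist": 3}
    - {"xyz": [-0.125,0.06,0.15],"twist": 4}
    - {"xyz": [-0.147,0.07,0.15],"twist": 4}
    - {"xyz": [-0.153,0.074,0.15],"twist": 4}
    - {"xyz": [-0.153,0.074,0.15],"twist": 4}
  gripper: 0

```text
clock: 26.02
ee_pos: [0.4276, 0.1581, 0.2157]
orientation: [[0.006, 1.0, 0.001], [1.0, -0.006, 0.0], [0.0, 0.001, -1.0]]
wrist_force: [0.6, 0.8, -0.8]
gripper_width: 0.0851
grasp_force: 0.0
```

```bash
python3 look.py i square_jar wood_box spice_a
```

```text
[0.4276 0.1581 0.2157] [[0.006, 1.0, 0.001], [1.0, -0.006, 0.0], [0.0, 0.001, -1.0]] 26.025
square_jar 0.66 [377. 240.  79.  74.] min [0.553 0.059 0.095] max [0.606 0.111 0.106] rect [582.9  87.2  47.5  57.2  45.8]
wood_box 0.92 [362. 250. 102. 132.] min [ 0.519 -0.049  0.033] max [0.631 0.135 0.041] rect [576.   42.  190.2 102.   85.5]
spice_a 0.59 [252. 181.  43.  54.] min [0.407 0.138 0.101] max [0.448 0.179 0.107] rect [427.4 158.   43.   42.6  63.4]
```

View pics/i.png

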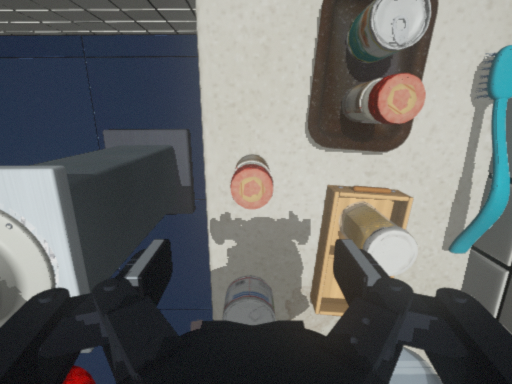

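The square jar stands in the left compartment (377,240). The last spice jar is right below the gripper at (252,185).

Call:
arm_command:
  deltas:
    - {"xyz": [0,0,-0.02],"twist": 0}
    - {"xyz": [0,0,-0.06],"twist": 0}
    - {"xyz": [0,0,-0.1],"twist": 0}
    - {"xyz": [0,0,-0.13],"twist": 0}
    - {"xyz": [0,0,-0.15],"twist": 0}
    - {"xyz": [0,0,-0.158],"twist": 0}
    - {"xyz": [0,0,-0.158],"twist": 0}

```text
clock: 27.1
ee_pos: [0.4274, 0.1578, 0.0571]
orientation: [[0.007, 1.0, -0.001], [1.0, -0.007, -0.0], [-0.0, -0.001, -1.0]]
wrist_force: [0.4, -0.4, 1.0]
gripper_width: 0.0854
grasp_force: 0.0
```

Call:
arm_command:
  deltas:
    - {"xyz": [0,0,0],"twist": 0}
    - {"xyz": [0,0,0],"twist": 0}
    - {"xyz": [0,0,0],"twist": 0}
    - {"xyz": [0,0,0],"twist": 0}
    - {"xyz": [0,0,0],"twist": 0}
    - {"xyz": [0,0,0],"twist": 0}
    - {"xyz": [0,0,0],"twist": 0}
    - {"xyz": [0,0,0],"twist": 0}
  gripper: 255

```text
clock: 28.1
ee_pos: [0.4277, 0.1582, 0.0581]
orientation: [[0.006, 1.0, 0.001], [1.0, -0.006, 0.001], [0.001, 0.001, -1.0]]
wrist_force: [-0.6, -0.8, 6.5]
gripper_width: 0.0428
grasp_force: 60.5
```

Call:
arm_command:
  deltas:
    - {"xyz": [0,0,0.01],"twist": 0}
    - {"xyz": [0,0,0.03],"twist": 0}
    - {"xyz": [0,0,0.06],"twist": 0}
    - {"xyz": [0,0,0.095],"twist": 0}
    - {"xyz": [0.0,-0.01,0.125],"twist": 0}
    - {"xyz": [0.01,-0.03,0.14],"twist": 0}
    - {"xyz": [0.025,-0.055,0.145],"twist": -1}
    - {"xyz": [0.045,-0.085,0.145],"twist": -2}
    - {"xyz": [0.07,-0.115,0.145],"twist": -3}
    - {"xyz": [0.1,-0.14,0.145],"twist": -4}
    - {"xyz": [0.125,-0.155,0.145],"twist": -4}
    - {"xyz": [0.14,-0.162,0.145],"twist": -4}
    - {"xyz": [0.1445,-0.164,0.14],"twist": -4}
    - {"xyz": [0.1445,-0.164,0.12],"twist": -4}
    - {"xyz": [0.1445,-0.164,0.095],"twist": -4}
    - {"xyz": [0.1445,-0.164,0.07],"twist": -4}
    - {"xyz": [0.1445,-0.164,0.05],"twist": -4}
    - {"xyz": [0.1445,-0.164,0.05],"twist": -4}

```text
clock: 30.35
ee_pos: [0.5704, -0.0056, 0.1058]
orientation: [[0.076, 0.997, -0.003], [0.997, -0.076, 0.0], [-0.0, -0.003, -1.0]]
wrist_force: [-0.1, 0.8, -0.7]
gripper_width: 0.0429
grasp_force: 61.1
```

Call:
arm_command:
  deltas:
    - {"xyz": [0.001,0,-0.015],"twist": 0}
    - {"xyz": [0.001,0,-0.028],"twist": 0}
    - {"xyz": [0.001,0,-0.036],"twist": 0}
    - {"xyz": [0.001,0,-0.04],"twist": 0}
    - {"xyz": [0.001,0,-0.042],"twist": 0}
    - {"xyz": [0.001,0,-0.043],"twist": 0}
    - {"xyz": [0.001,0,-0.043],"twist": 0}

```text
clock: 31.22
ee_pos: [0.5729, -0.006, 0.0644]
orientation: [[0.076, 0.997, 0.0], [0.997, -0.076, 0.0], [0.0, 0.0, -1.0]]
wrist_force: [-0.2, 0.3, -1.4]
gripper_width: 0.043
grasp_force: 61.1
```

Call:
arm_command:
  deltas:
    - {"xyz": [0,0,-0.001],"twist": 0}
    - {"xyz": [0,0,-0.002],"twist": 0}
    - {"xyz": [0,0,-0.002],"twist": 0}

```text
clock: 31.6
ee_pos: [0.5731, -0.006, 0.0641]
orientation: [[0.076, 0.997, 0.002], [0.997, -0.076, 0.0], [0.0, 0.002, -1.0]]
wrist_force: [-4.5, -0.3, 12.0]
gripper_width: 0.0429
grasp_force: 62.2
```

Call:
arm_command:
  deltas:
    - {"xyz": [0,0,0.001],"twist": 0}
    - {"xyz": [0,0,0.001],"twist": 0}

```text
clock: 31.85
ee_pos: [0.573, -0.006, 0.0642]
orientation: [[0.076, 0.997, 0.001], [0.997, -0.076, 0.0], [0.0, 0.001, -1.0]]
wrist_force: [-2.6, -0.3, 7.7]
gripper_width: 0.043
grasp_force: 61.5
```

Call:
arm_command:
  deltas:
    - {"xyz": [0,0,0],"twist": 0}
    - {"xyz": [0,0,0],"twist": 0}
    - {"xyz": [0,0,0],"twist": 0}
    - {"xyz": [0,0,0],"twist": 0}
    - {"xyz": [0,0,0.01],"twist": 0}
    - {"xyz": [0,0,0.03],"twist": 0}
    - {"xyz": [0,0,0.06],"twist": 0}
    - {"xyz": [0,0,0.1],"twist": 0}
    - {"xyz": [-0.01,0.005,0.14],"twist": 0}
    - {"xyz": [-0.03,0.015,0.18],"twist": 0}
    - {"xyz": [-0.06,0.035,0.22],"twist": 0}
    - {"xyz": [-0.095,0.06,0.25],"twist": 0}
    - {"xyz": [-0.12,0.085,0.26],"twist": 0}
    - {"xyz": [-0.135,0.1,0.26],"twist": 0}
    - {"xyz": [-0.135,0.1,0.26],"twist": 0}
    - {"xyz": [-0.135,0.1,0.26],"twist": 0}
  gripper: 0

```text
clock: 33.85
ee_pos: [0.4381, 0.0937, 0.3234]
orientation: [[0.076, 0.997, 0.0], [0.997, -0.076, -0.0], [-0.0, 0.0, -1.0]]
wrist_force: [0.2, 0.3, -0.4]
gripper_width: 0.0853
grasp_force: 0.0
```

```bash
python3 look.py j
```

```text
[0.4381 0.0937 0.3234] [[0.076, 0.997, 0.0], [0.997, -0.076, -0.0], [-0.0, 0.0, -1.0]] 33.85
soup_tin 0.72 [332.  13.  47.  24.] min [0.549 0.29  0.065] max [0.585 0.301 0.077] rect [566.7 294.9   9.4  38.3  83.2]
square_jar 0.88 [345. 166.  57.  47.] min [0.552 0.058 0.096] max [0.606 0.111 0.106] rect [579.1  83.8  56.1  55.3  27.9]
square_jar 0.48 [249.2, 240.2, 43.9, 51.3] few
spice_a 0.64 [337.  47.  56.  49.] min [0.543 0.221 0.1  ] max [0.585 0.263 0.111] rect [563.9 242.3  43.5  43.6  62.2]
spice_a 0.64 [342. 218.  47.  48.] min [ 0.551 -0.023  0.1  ] max [0.592 0.015 0.113] rect [572.7  -2.9  37.9  43.4  73.3]
wide_tin 0.79 [250. 240.  46.  50.] min [ 0.387 -0.082  0.052] max [ 0.457 -0.01   0.058] rect [422.2 -46.1  74.8  72.   84.8]
baking_tray 0.64 [331.  48.  97.  97.] min [0.499 0.186 0.016] max [0.633 0.318 0.024] rect [565.6 251.9 131.3 132.   85.7]
wood_box 0.8 [337. 181.  74. 115.] min [ 0.519 -0.051  0.033] max [0.632 0.135 0.041] rect [575.7  39.  194.7 101.9  85.3]
```

View pics/j.png

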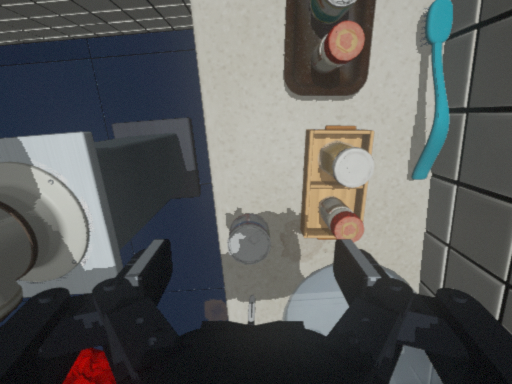

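The square jar (345,166) and a spice jar (342,218) stand in the box, and the tin (332,13) and the other spice jar (337,47) stand in the tray. The wide tin (250,240) hasn't moved. I'm handing in.

```bash
python3 -c "
from rig import arm
print(arm.job_done())"
```

```text
the job is handed in; nothing more can be done
None
```

Both meal kits are made up and the job was handed in at about 34 s: soup tin and a spice jar in the tray, square jar and the other spice jar in the box, all upright within a few mm of mid-half, and no bystander was touched.

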